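# Show a veneer sample plate on the light pad by its frosted end

### The job

Pull the drawer open by its handle, find the frosted end of the sample plate inside (the end with the small corner notch) and pick the plate up by that end. Carry it to the light pad and finish still holding it by its frosted end, level and label up, a few centimetres above the pad and not touching it, with the veneer window centred over the pad, the plate in line with the pad's long direction and the frosted end on the side of the yellow tab. Leave the things on the bench where they are and the orange tape case in the drawer, and do not let go: the program ends while holding.

Things in the scene. Friction and masses are not known exactly. Their poses are not given: they have to be found in the camera images.
- unit_front (a point): Middle of the front top edge, 80 mm above the bench, of a low dark grey drawer unit (340 mm deep, 300 wide, 80 high, fixed on the bench); -x points out of its front, the way the drawer opens, y across it. Drawer inside: 295 mm long (x) by 258 wide (y), floor 22 mm and side walls 58 mm above the bench; front board 15 mm thick, top edge 68 mm above the bench.
- drawer (a joint): How far the drawer is out, m: 0 shut, at most 0.245; starts at 0 to 0.01. Slides along the unit's -x with light friction (about 1 N) and stays where it is left; the plate and the tape ride along. More than about 0.195 out, the plate is clear of the top board at every start.
- drawer_handle (a point): Middle of the drawer's handle: a straight level aluminium bar 11 mm thick, 120 mm long, parallel to the drawer front, its axis 35 mm in front of the front face (29 mm gap) and about 44 mm above the bench, on two posts 51 mm either side of the middle. Can be pinched from above. Moves with the drawer; axes as the unit.
- plate: Sample plate, rigid slab 120 x 40 x 10 mm, about 60 g, label up on the drawer floor at any yaw. Origin: centre of its underside; x along its length to the frosted end, z out of the label face. Frosted white end: x = 24 to 60 mm, with a small cream label on top; its +x, -y corner is cut away (9 mm along x, 10 along y). The rest is a greenish window with a chevron of dark and pale veneer strips.
- plate_label (a point): Point on the top face of the frosted end, 40 mm from the plate's origin along +x, 10 mm above its underside. Here the plate can be gripped across its 40 mm width; 22 mm wide pads clear the notch.
- plate_window (a point): Centre of the veneer window on the top face: 18 mm from the plate's origin along -x, 10 mm above its underside.
- pad: Light pad, a flat grey frame with a bright white panel, 180 mm (x, its long direction) by 120 mm (y), 12 mm thick, fixed on the bench. Origin: centre of its underside. A yellow tab (50 mm wide, 8 mm high, reaching 104 mm from the centre) sits in the middle of its -x short side.
- pad_top (a point): Centre of the pad's top face, 12 mm above the bench; axes as the pad.
- tape: Bystander: orange round tape case, 42 mm across, 20 mm high, lying in the drawer near its -y side. Origin: centre of its underside. Rides with the drawer.
- can: Bystander: round tin with a green label, 72 mm across, 90 mm high, on the bench. Origin: centre of its underside.
- glue: Bystander: white bottle with a blue label and a red cap, 56 mm across, 150 mm high, on the bench. Origin: centre of its underside.
- roller: Bystander: small seam roller lying on the bench, about 150 mm long (x), 50 mm wide, 36 mm high, grey roll at +x, wooden handle at -x. Origin: under its middle, at bench height.

How it is judged:
By the outcome, as a careful person would: the job done as asked, in the order asked, and still so for the second after the job is handed in, while the arm keeps its last pose, push and grip.
It also fails if it takes over 53 s, if anything falls off the work surface, if the arm or the gripper's body presses on something with over 40 N, if the wrist force passes 120 N, or if a joint passes its speed limit or range.

### The arm

A 6-joint arm with a two-finger parallel gripper is mounted at the origin on the work surface. World frame = base frame: x ahead of the robot, y to its left, z up, the work surface at z = 0. Lengths are in m, angles in rad, forces in N, time in s.
With the tool pointing down it reaches from about 0.25 to 0.725 m from the base axis. Payload 4 kg.
Tool frame: the origin (TCP) lies between the finger pads; the fingertips stand 11 mm ahead of it and the grasp point (between the pads) lies 8 mm behind it (tcp_to_tips is the z of the fingertips in the tool frame, in m); z points along the fingers, y is the direction in which the jaws open and shut (so a half turn about z gives the same grasp; the last joint's range is limited). The gripper opens to 85 mm and grips with 20 to 120 N. Pads are 22 mm wide; open, the fingers measure 114 mm over their backs; the gripper's body (76 mm by 85 mm) begins 54 mm behind the grasp point. The pads swing forward as they close: fully open they stand 13 mm farther back than shut.
Start: joints at [-1.291, 0.241, 0.005, 1.335, 0, 1.571], TCP at [0.138, -0.481, 0.242] pointing down, gripper open.
Joint ranges: [-2.72, 2.72], [-1.05, 1.87], [-1.09, 1.28], [-1.99, 2.15], [-1.42, 1.44], [-3.14, 3.14]. Speed limits (rad/s): [2.79, 2.79, 3.14, 3.14, 3.14, 3.14].

### API

Orientations are given as a unit quaternion [x, y, z, w].
In Python, from workcell import * gives the robot as it stands.
- The arm moves only by the tool move_arm, never from a script. Its argument "moves" is a list that holds one entry, the list of rows, each a list of 7 numbers: the shift along the world's x, y, z in units of 500 mm (1.0 is 500 mm), then the turn, a rotation vector about the world's x, y, z in units of 30 degrees (1.0 is 30 degrees), then the closure, from -1 (fully open) to 1 (shut), so that 0 is half open. A call has 1 to 8 rows; each row shifts and turns the pose as measured when the row begins; what a row does not reach is not made up. A row lasts 1/12 s, in which the tool goes at most 41.7 mm and 7.16 degrees, less where a joint would pass 70% of its speed; a pose out of reach is approached as far as the arm can. A call with a number of a shift or a turn outside -1 to 1 is refused whole. A call with a gripper value outside its range is refused whole. The fingers move at their own pace and stop on an object; the grip force is fixed at half the most. Time passes only in rows, so rows that do not move let the fingers close. It gives the time, the measured TCP pose, the force and the opening at its end, in the units of the state.
- get_obs(): the state, without advancing time (a new reading comes with each control period).
- camera(name): name is "scene" or "top" or "wrist"; returns a dict with "pixels" (420x560x3 uint8, red, green, blue), "range_z" (420x560 float32, m along the optical axis (not along the pixel's ray), 0 where there is no reading), "fx", "fy", "cx", "cy" (pixels), "extrinsics" (4x4, takes a point from camera to world coordinates). Camera axes: x right, y down, z forward; pixel columns grow to the right and rows downward; lengths in m; the calibration is good to about 2 mm. A picture is of the moment at which its call begins.
- job_done(): hands the job in, once; it reports no verdict.
The state is a dict: "clock": time; "joint_pos": joint angles; "joint_vel": joint speeds; "tau": joint torques, N m; "eef_pos": TCP position; "tool_rot": TCP orientation; "ft_force": force on the tool from outside, world axes, zero at the start; "ft_torque": the same for the moment, N m; "grip_width": finger opening in m.
Only numpy, scipy, OpenCV 4.12 (cv2) and the standard library are available. Lean on these libraries where they do the work, as an engineer would, in place of code of your own. Each camera call takes 0.05 s, during which the arm holds its last target.

## Working session

There is one attempt and no reset: what is moved stays moved. The work goes in short steps, Python scripts to look and compute and a tool call to move; the robot and the scene stay as the last step left them, time stands still between calls to the robot, and variables do not carry over. Pictures are saved under pics/ and viewed, and the job is handed in when it is done.

Besides the shell and the picture viewer there is one more tool, called after "Call:" as name([rows], argument=value, ...), one row to a line, values as JSON. move_arm: Moves the arm, as the interface text tells. Shifts and turns lie within -1 to 1; 1 stands for 500 mm of shift or 30 degrees of turn. Its arguments: {"type":"object","properties":{"moves":{"type":"array","items":{"type":"array","items":{"type":"array","items":{"type":"number"}}}}},"required":["moves"]}

```bash
mkdir -p pics; cat > h.py <<'E'
from workcell import *
import numpy as np, cv2
def save(c,fn): cv2.imwrite(fn,cv2.cvtColor(c["pixels"],cv2.COLOR_RGB2BGR))
def cloud(c):
    z=c["range_z"]; v,u=np.indices(z.shape)
    P=np.stack([(u-c["cx"])/c["fx"]*z,(v-c["cy"])/c["fy"]*z,z],-1)
    E=np.array(c["extrinsics"]); W=P@E[:3,:3].T+E[:3,3]; W[z==0]=np.nan; return W
E
python3 - <<'E'
from h import *
for n in("scene","top"):
    c=camera(n); save(c,f"pics/{n}0.png"); np.save(f"{n}0.npy",cloud(c)); print(np.round(c["extrinsics"],3))
print(get_obs())
E
```

```text
[[ 0.853  0.284 -0.437  1.319]
 [ 0.521 -0.492  0.697 -1.135]
 [-0.017 -0.823 -0.568  0.983]
 [ 0.     0.     0.     1.   ]]
[[-0.048 -0.979  0.201  0.259]
 [-0.999  0.046 -0.011  0.006]
 [ 0.002 -0.201 -0.98   1.726]
 [ 0.     0.     0.     1.   ]]
{'clock': 0.1, 'joint_pos': array([-1.29098892e+00,  2.41332309e-01,  3.84800344e-03,  1.33520020e+00,
        2.28099840e-05,  1.57080926e+00]), 'joint_vel': array([ 0.00090474, -0.00270022,  0.00300307, -0.00134247, -0.00119692,
       -0.00057892]), 'tau': array([-6.73022951e-04, -3.73138297e+01,  2.53009862e+01,  1.08526796e-02,
       -8.40887492e-05,  3.63616209e-06]), 'eef_pos': array([ 0.1379397 , -0.48002353,  0.24150044]), 'tool_rot': array([ 9.90229891e-01,  1.39441283e-01, -1.20363327e-04, -9.36452396e-04]), 'ft_force': array([ 0.1763913 , -0.37042508, -0.55336443]), 'ft_torque': array([-0.04372708,  0.02746752,  0.01624333]), 'grip_width': 0.08537205181060482}
```

View pics/top0.png

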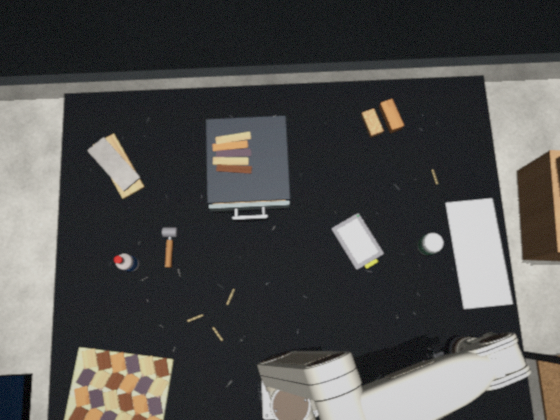

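View pics/scene0.png

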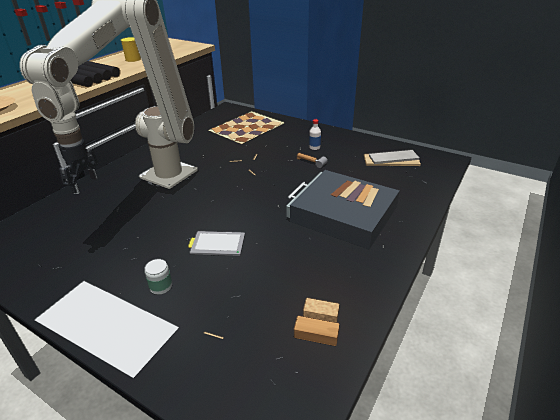

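The top view shows the unit at (248,163) with its handle at (250,216), and the pad at (357,242) with its yellow tab at (371,264). The can is at (432,243), the glue at (125,262) and the roller at (169,247). I'll measure these next.

```bash
cat > m.py <<'E'
from h import *
W=np.load("top0.npy"); img=cv2.cvtColor(cv2.imread("pics/top0.png"),cv2.COLOR_BGR2RGB).astype(int)
def sub(u0,u1,v0,v1): return W[v0:v1,u0:u1].reshape(-1,3), img[v0:v1,u0:u1].reshape(-1,3)
# unit top
P,C=sub(195,300,105,225); m=(P[:,2]>.073)&(P[:,2]<.09)
r=cv2.minAreaRect((P[m,:2]*1000).astype(np.float32)); print("unit",r,cv2.boxPoints(r).tolist(),np.median(P[m,2]))
m=(P[:,2]>.03)&(P[:,2]<.06)&(C.min(1)>120); print("handle n",m.sum(),P[m].mean(0)); 
q=P[m]; print(q.min(0),q.max(0))
r=cv2.minAreaRect((q[:,:2]*1000).astype(np.float32));print(r)
P,C=sub(325,390,205,275)
yel=(C[:,0]>150)&(C[:,2]<100)&(C[:,1]>130); print("tab",P[yel].mean(0),yel.sum())
m=(C.min(1)>100)&(P[:,2]<.03); r=cv2.minAreaRect((P[m,:2]*1000).astype(np.float32)); print("pad",r,np.median(P[m,2]),cv2.boxPoints(r).tolist())
P,C=sub(410,455,225,262); m=(P[:,2]>.07); print("can",P[m].mean(0),m.sum())
P,C=sub(105,145,245,278); m=(P[:,2]>.04); print("glue",P[m].mean(0),P[m].max(0))
P,C=sub(155,185,220,275); m=(P[:,2]>.012); print("roller",P[m].mean(0),P[m].min(0),P[m].max(0))
E
python3 m.py
```

```text
unit ((823.7200317382812, 117.27781677246094), (345.81109619140625, 300.4661865234375), 0.05631118267774582) [[650.6669311523438, 267.3409118652344], [650.9622192382812, -33.1251335144043], [996.7731323242188, -32.7852783203125], [996.4778442382812, 267.6807556152344]] 0.0806654835864995
handle n 203 [0.6357733  0.11447288 0.05001013]
[ 0.6109465  -0.02181384  0.03573438] [0.67386896 0.24800444 0.05991765]
((642.4049682617188, 113.00276184082031), (62.73955535888672, 269.826904296875), 0.19927792251110077)
tab [ 0.42456772 -0.32775096  0.00535902] 22
pad ((511.50701904296875, -283.8353271484375), (191.3701934814453, 126.0899658203125), 28.150863647460938) 0.012182507072138415 [[397.3963623046875, -273.3917541503906], [456.885009765625, -384.56634521484375], [625.61767578125, -294.2789001464844], [566.1290283203125, -183.10430908203125]]
can [ 0.48254644 -0.53418378  0.0880354 ] 323
glue [0.46362705 0.55245617 0.1028303 ] [0.49298745 0.58643078 0.15924485]
roller [0.53636399 0.41832302 0.02878606] [0.44910075 0.37991467 0.01289183] [0.61567242 0.47360087 0.04392554]
```

```bash
cat >> m.py <<'E'
print('---')
for nm in("top0","scene0"):
    W=np.load(nm+".npy"); img=cv2.cvtColor(cv2.imread(f"pics/{nm}.png"),cv2.COLOR_BGR2RGB).astype(int)
    P=W.reshape(-1,3);C=img.reshape(-1,3)
    b=(P[:,0]>.59)&(P[:,0]<.635)&(P[:,1]>.0)&(P[:,1]<.25)&(P[:,2]>.036)&(P[:,2]<.06)&(C.min(1)>110)
    print(nm,b.sum(),np.median(P[b],0),P[b].min(0),P[b].max(0), np.polyfit(P[b,1],P[b,0],1))
    t=(abs(P[:,2]-.08)<.006)&(P[:,0]>.6)&(P[:,0]<1.02)&(P[:,1]>-.06)&(P[:,1]<.3)
    for y in(-.01,.05,.1,.15,.2,.25):
        k=t&(abs(P[:,1]-y)<.01); print(y,np.sort(P[k,0])[:3])
E
python3 m.py | sed -n '/---/,$p'
```

```text
---
top0 119 [0.61686437 0.11451768 0.04750529] [0.6109465  0.05136698 0.03690674] [0.63348151 0.18038109 0.05845162] [-0.00471122  0.61808038]
-0.01 [0.65876499 0.6686957  0.67014067]
0.05 [0.65746197 0.65829098 0.66901752]
0.1 [0.66979761 0.6699513  0.67012559]
0.15 [0.65518791 0.66832259 0.66845152]
0.2 [0.65406206 0.66756214 0.66863315]
0.25 [0.66903166 0.66914721 0.66965749]
scene0 55 [0.62112659 0.10755179 0.0451624 ] [0.61293156 0.04977729 0.03816299] [0.63341103 0.1819654  0.05225223] [-0.02736248  0.62502595]
-0.01 [0.66967917 0.67127854 0.67326399]
0.05 [0.66963598 0.67044835 0.6718792 ]
0.1 [0.67141988 0.67155515 0.67226958]
0.15 [0.67075284 0.67176363 0.67470166]
0.2 [0.67482648 0.67631065 0.67663237]
0.25 [0.67386386 0.67545526 0.67699992]
```

Call:
move_arm([
  [[0.05,0.0625,0,0,0,0.2,-1],[0.05,0.0625,0,0,0,0.2,-1],[0.05,0.0625,0,0,0,0.2,-1],[0.05,0.0625,0,0,0,0.2,-1],[0.05,0.0625,0,0,0,0.2,-1],[0.05,0.0625,0,0,0,0.2,-1],[0.05,0.0625,0,0,0,0.2,-1],[0.05,0.0625,0,0,0,0.2,-1]],
])

```text
clock: 0.77
eef_pos: [0.3372, -0.224, 0.237]
tool_rot: [0.843, 0.538, -0.002, -0.002]
ft_force: [0.7, -1.8, -0.1]
grip_width: 0.0856
```

Call:
move_arm([
  [[0.05,0.0625,0,0,0,0.2,-1],[0.05,0.0625,0,0,0,0.2,-1],[0.05,0.0625,0,0,0,0.2,-1],[0.05,0.0625,0,0,0,0.2,-1],[0.05,0.0625,0,0,0,0,-1],[0.05,0.0625,0,0,0,0,-1],[0.05,0.0625,0,0,0,0,-1],[0.05,0.0625,0,0,0,0,-1]],
])

```text
clock: 1.43
eef_pos: [0.5405, 0.0404, 0.2349]
tool_rot: [0.702, 0.712, -0.004, -0.003]
ft_force: [0.8, -0.7, 0.1]
grip_width: 0.0856
```

```bash
cat > s.py <<'E'
from h import *
from scipy.spatial.transform import Rotation as R
o=get_obs();r=R.from_quat(o["tool_rot"]).as_matrix()
print(o["clock"],np.round(o["eef_pos"],4),"yaw x",np.degrees(np.arctan2(r[1,0],r[0,0])).round(2),"z",r[:,2].round(4),"j",o["joint_pos"].round(2),"F",o["ft_force"].round(1),"g",round(o["grip_width"],4))
E
python3 s.py
```

```text
1.4333 [0.5405 0.0404 0.2349] yaw x 90.77 z [-0.0099 -0.0022 -0.9999] j [ 0.08  0.34  0.11  1.36 -0.    1.63] F [ 0.8 -0.7  0.1] g 0.0856
```

Call:
move_arm([
  [[0.05,0.05,0,0,-0.02,-0.02,-1],[0.05,0.05,0,0,0,0,-1],[0.04,0.04,0,0,0,0,-1],[0,0,0,0,0,0,-1]],
])

```text
clock: 1.77
eef_pos: [0.6151, 0.122, 0.2302]
tool_rot: [0.703, 0.711, -0.001, -0.001]
ft_force: [-0.8, -1.4, -1.0]
grip_width: 0.0852
```

```bash
python3 s.py; python3 - <<'E'
from h import *
c=camera("wrist"); save(c,"pics/w1.png"); W=cloud(c); np.save("w1.npy",W)
P=W.reshape(-1,3);C=c["pixels"].reshape(-1,3).astype(int)
b=(P[:,0]>.59)&(P[:,0]<.64)&(P[:,1]>.0)&(P[:,1]<.25)&(P[:,2]>.044)&(P[:,2]<.06)
print(b.sum(),np.median(P[b],0),np.percentile(P[b],[2,98],axis=0))
k=b&(abs(P[:,1]-.115)<.035); print(np.percentile(P[k],[2,50,98],axis=0),np.polyfit(P[k,1],P[k,0],1))
E
```

```text
1.7667 [0.6151 0.122  0.2302] yaw x 90.66 z [-2.5e-03 -8.0e-04 -1.0e+00] j [ 0.2   0.51  0.36  1.43 -0.    1.76] F [-0.8 -1.4 -1. ] g 0.0852
1825 [0.61788769 0.12246945 0.04786048] [[0.61177461 0.05687573 0.04460321]
 [0.63801715 0.17803336 0.04998923]]
[[0.61158691 0.08149187 0.04462751]
 [0.61686945 0.1150243  0.04815622]
 [0.62211713 0.14872234 0.05004207]] [0.00195216 0.61663465]
```

View pics/w1.png

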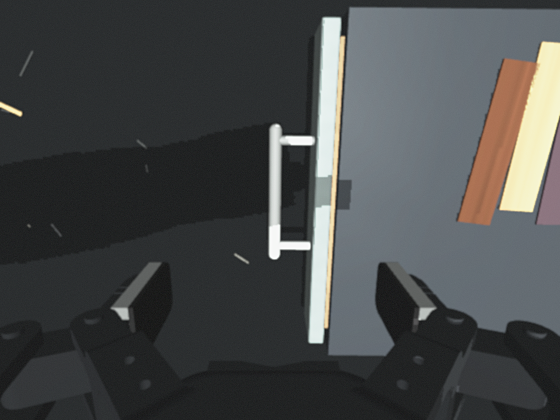

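Call:
move_arm([
  [[0.002,-0.01,-0.05,0,-0.004,-0.02,0.4],[0,0,-0.05,0,0,0,0.4],[0,0,-0.05,0,0,0,0.4],[0,0,0,0,0,0,0.4],[0,0,0,0,0,0,0.4],[0,0,0,0,0,0,0.4]],
])

```text
clock: 2.32
eef_pos: [0.6108, 0.1119, 0.1529]
tool_rot: [0.708, 0.706, -0.004, -0.001]
ft_force: [0.6, 0.3, -0.8]
grip_width: 0.0258
```

```bash
python3 s.py; python3 - <<'E'
from h import *
c=camera("wrist"); save(c,"pics/w2.png")
E
```

```text
2.3167 [0.6108 0.1119 0.1529] yaw x 89.9 z [-0.0065 -0.0047 -1.    ] j [ 0.18  0.53  0.2   1.25 -0.    1.76] F [ 0.6  0.3 -0.8] g 0.0258
```

View pics/w2.png

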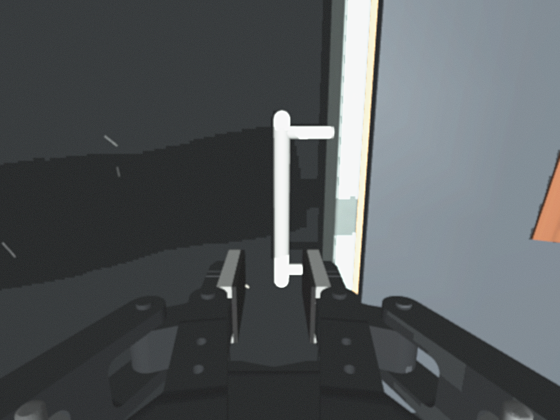

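Call:
move_arm([
  [[0.012,0.01,-0.03,0.009,-0.012,0,0.4],[0,0,-0.04,0,0,0,0.4],[0,0,-0.03,0,0,0,0.4],[0,0,0,0,0,0,0.4]],
])

```text
clock: 2.7
eef_pos: [0.623, 0.1167, 0.1127]
tool_rot: [0.708, 0.706, 0.008, 0.005]
ft_force: [-1.1, -0.3, -0.4]
grip_width: 0.0258
```

```bash
python3 s.py
```

```text
2.7 [0.623  0.1167 0.1127] yaw x 89.79 z [ 0.0186  0.0035 -0.9998] j [ 0.19  0.57  0.15  1.14 -0.    1.76] F [-1.1 -0.3 -0.4] g 0.0258
```

Call:
move_arm([
  [[-0.006,0,-0.02,-0.003,0.018,0,0.4],[-0.006,0,-0.03,0,0.01,0,0.4],[0,0,-0.03,0,0,0,0.4],[0,0,0,0,0,0,0.4]],
])

```text
clock: 3.03
eef_pos: [0.6207, 0.1169, 0.0788]
tool_rot: [0.709, 0.705, 0.006, 0.004]
ft_force: [-0.8, 0.8, 0.1]
grip_width: 0.0257
```

```bash
python3 s.py
```

```text
3.0333 [0.6207 0.1169 0.0788] yaw x 89.74 z [ 0.0143  0.0038 -0.9999] j [0.19 0.59 0.11 1.07 0.   1.76] F [-0.8  0.8  0.1] g 0.0257
```

Call:
move_arm([
  [[-0.008,0,0,-0.005,0.027,0,0.4],[0,0,0,0,0,0,0.4],[0,0,-0.02,0,0,0,0.4],[0,0,-0.02,0,0,0,0.4],[0,0,0,0,0,0,0.4]],
])

```text
clock: 3.45
eef_pos: [0.6198, 0.1174, 0.0633]
tool_rot: [0.709, 0.705, 0.003, 0.002]
ft_force: [-0.4, -0.1, -0.4]
grip_width: 0.0253
```

```bash
python3 s.py
```

```text
3.45 [0.6198 0.1174 0.0633] yaw x 89.73 z [ 0.0073  0.0025 -1.    ] j [0.19 0.61 0.09 1.04 0.   1.76] F [-0.4 -0.1 -0.4] g 0.0253
```

Call:
move_arm([
  [[-0.005,0,-0.02,0,0.014,0,0.4],[-0.003,0,-0.02,0,0,0,0.4],[0,0,-0.02,0,0,0,0.4],[0,0,0,0,0,0,0.4]],
])

```text
clock: 3.78
eef_pos: [0.6207, 0.1179, 0.0364]
tool_rot: [0.709, 0.705, 0.006, 0.003]
ft_force: [-0.4, -0.8, 4.1]
grip_width: 0.0256
```

```bash
python3 s.py
```

```text
3.7833 [0.6207 0.1179 0.0364] yaw x 89.71 z [ 0.0126  0.0036 -0.9999] j [0.19 0.64 0.06 0.98 0.   1.76] F [-0.4 -0.8  4.1] g 0.0256
```

Call:
move_arm([
  [[-0.006,0,0,0,0.02,0,0.6],[0,0,0,0,0,0,1],[0,0,0,0,0,0,1],[0,0,0,0,0,0,1],[0,0,0,0,0,0,1]],
])

```text
clock: 4.2
eef_pos: [0.6182, 0.1178, 0.0364]
tool_rot: [0.709, 0.705, 0.003, -0.0]
ft_force: [-0.6, -0.7, 5.0]
grip_width: 0.0093
```

```bash
python3 s.py
```

```text
4.2 [0.6182 0.1178 0.0364] yaw x 89.72 z [ 0.0035  0.0038 -1.    ] j [0.19 0.64 0.07 0.99 0.   1.76] F [-0.6 -0.7  5. ] g 0.0093
```

Call:
move_arm([
  [[-0.02,0,0,0,0,0,1],[-0.03,0,0,0,0,0,1],[-0.03,0,0,0,0,0,1],[-0.03,0,0,0,0,0,1],[-0.03,0,0,0,0,0,1],[-0.03,0,0,0,0,0,1],[-0.03,0,0,0,0,0,1],[-0.03,0,0,0,0,0,1]],
])

```text
clock: 4.87
eef_pos: [0.5096, 0.1176, 0.0363]
tool_rot: [0.709, 0.705, 0.009, 0.007]
ft_force: [2.9, -0.5, 3.2]
grip_width: 0.0093
```

```bash
python3 s.py
```

```text
4.8667 [0.5096 0.1176 0.0363] yaw x 89.65 z [ 0.0227  0.0039 -0.9997] j [ 0.23  0.45 -0.27  0.82 -0.    1.8 ] F [ 2.9 -0.5  3.2] g 0.0093
```

Force is low and the drawer is following. I'll keep pulling and correct the tilt.

Call:
move_arm([
  [[-0.03,0,0,0,0.015,0,1],[-0.03,0,0,0,0.01,0,1],[-0.03,0,0,0,0.005,0,1],[-0.03,0,0,0,0.005,0,1],[-0.03,0,0,0,0.005,0,1],[-0.03,0,0,0,0.005,0,1],[-0.025,0,0,0,0,0,1],[0,0,0,0,0,0,1]],
])

```text
clock: 5.53
eef_pos: [0.4053, 0.1174, 0.0363]
tool_rot: [0.709, 0.705, 0.004, 0.002]
ft_force: [-0.3, -0.1, 4.6]
grip_width: 0.0089
```

```bash
python3 s.py
```

```text
5.5333 [0.4053 0.1174 0.0363] yaw x 89.71 z [ 0.0081  0.0032 -1.    ] j [ 0.28  0.3  -0.52  0.74  0.    1.86] F [-0.3 -0.1  4.6] g 0.0089
```

Call:
move_arm([
  [[-0.02,0,0,0,0.01,0,1],[-0.02,0,0,0,0,0,1],[0,0,0,0,0,0,1],[0,0,0,0,0,0,0.4],[0,0,0,0,0,0,0.4],[0,0,0,0,0,0,0.4],[0,0,0,0,0,0,0.4]],
])

```text
clock: 6.12
eef_pos: [0.3798, 0.117, 0.0348]
tool_rot: [0.709, 0.705, 0.0, -0.002]
ft_force: [0.9, -0.3, -0.7]
grip_width: 0.0258
```

```bash
python3 s.py
```

```text
6.1167 [0.3798 0.117  0.0348] yaw x 89.74 z [-0.0022  0.0025 -1.    ] j [ 0.3   0.27 -0.57  0.73  0.    1.87] F [ 0.9 -0.3 -0.7] g 0.0258
```

Call:
move_arm([
  [[0,0,0.03,0,0,0,0.4],[0,0,0.05,0,0,0,0.4],[0,0,0.06,0,0,0,0.4],[0,0,0.08,0,0,0,0.4],[0,0,0.08,0,0,0,-1],[0,0,0.08,0,0,0,-1],[0,0,0.03,0,0,0,-1],[0,0,0,0,0,0,-1]],
])

```text
clock: 6.78
eef_pos: [0.3724, 0.1147, 0.2447]
tool_rot: [0.709, 0.705, -0.006, -0.006]
ft_force: [0.7, 0.6, -0.3]
grip_width: 0.0728
```

```bash
python3 s.py; python3 - <<'E'
from h import *
for n in("wrist","top"):
    c=camera(n); save(c,f"pics/{n}3.png"); np.save(f"{n}3.npy",cloud(c))
E
```

```text
6.7833 [0.3724 0.1147 0.2447] yaw x 89.66 z [-0.017  -0.0011 -0.9999] j [ 0.3   0.03 -0.23  1.32  0.    1.87] F [ 0.7  0.6 -0.3] g 0.0728
```

View pics/wrist3.png

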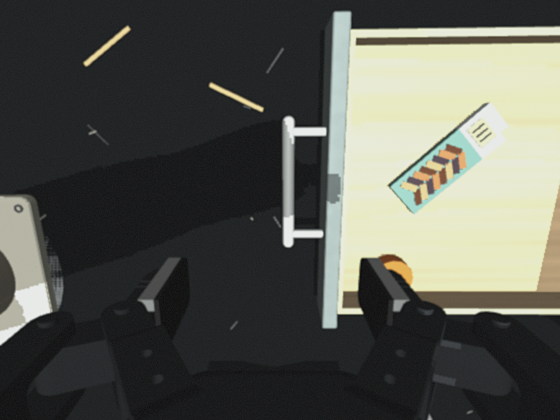

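View pics/top3.png

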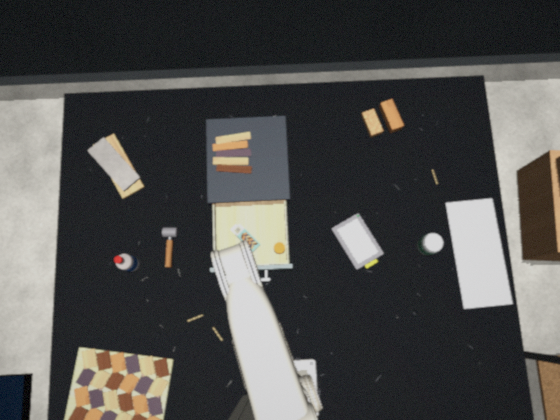

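The plate lies in the drawer. Its frosted end with the cream label is at (485,128), the notch is near (490,103), and the window is around (435,175). The tape is at (395,270). I'll measure the plate pose.

```bash
cat > pl.py <<'E'
from h import *
import sys
def plate(nm,W,img,lo,hi):
    P=W.reshape(-1,3); hsv=cv2.cvtColor(img,cv2.COLOR_RGB2HSV)
    m=(W[...,2]>.027)&(W[...,2]<.038)
    for i in range(2): m&=(W[...,i]>lo[i])&(W[...,i]<hi[i])
    # largest component
    m=cv2.morphologyEx(m.astype(np.uint8),cv2.MORPH_OPEN,np.ones((3,3)))
    n,l,st,_=cv2.connectedComponentsWithStats(m); k=1+np.argmax(st[1:,4]); m=l==k
    q=W[m]; r=cv2.minAreaRect((q[:,:2]*1000).astype(np.float32)); print(nm,m.sum(),"z",np.median(q[:,2]),r)
    print("corners",np.round(cv2.boxPoints(r),1).tolist())
    lab=m&(hsv[...,1]<60)&(hsv[...,2]>140); print("frost",lab.sum(),W[lab].mean(0))
    return m
if __name__=="__main__":
    W=np.load("wrist3.npy"); img=cv2.cvtColor(cv2.imread("pics/wrist3.png"),cv2.COLOR_BGR2RGB)
    plate("w",W,img,(.40,.03),(.68,.24))
    W=np.load("top3.npy"); img=cv2.cvtColor(cv2.imread("pics/top3.png"),cv2.COLOR_BGR2RGB)
    plate("t",W,img,(.44,.0),(.64,.22))
E
python3 pl.py; python3 - <<'E'
import numpy as np
W=np.load("wrist3.npy")
for u,v in[(289,180),(336,180),(485,128),(405,205),(450,270),(395,270),(370,300),(470,40)]: print(u,v,W[v,u])
E
```

```text
w 5005 z 0.032015405122055585 ((546.22314453125, 137.2213897705078), (120.56477355957031, 41.52756881713867), 42.8151969909668)
corners [[487.8999938964844, 111.5], [516.0999755859375, 81.0], [604.5999755859375, 163.0], [576.2999877929688, 193.39999389648438]]
frost 2373 [0.55797229 0.1495131  0.03192766]
t 51 z 0.033250634026154025 ((520.6978759765625, 106.1397933959961), (28.457691192626953, 31.02180290222168), 33.75815200805664)
corners [[500.20001220703125, 111.0999984741211], [517.5, 85.30000305175781], [541.0999755859375, 101.19999694824219], [523.9000244140625, 126.9000015258789]]
frost 32 [0.52205096 0.10205252 0.03240718]
289 180 [0.3851615  0.12130484 0.04966614]
336 180 [0.42733843 0.12454345 0.06784756]
485 128 [0.57545355 0.16848147 0.03174476]
405 205 [0.5082312  0.08962194 0.024997  ]
450 270 [0.5665685  0.01357745 0.02203899]
395 270 [0.49801357 0.02308099 0.04214258]
370 300 [0.40975273 0.11409082 0.25936293]
470 40 [0.54486188 0.24487187 0.04122815]
```

Call:
move_arm([
  [[0.06,0.014,0,0,-0.01,-0.22,-1],[0.06,0.014,0,0,-0.01,-0.22,-1],[0.06,0.014,0,0,0,-0.22,-1],[0.06,0.014,0,0,0,-0.22,-1],[0.06,0.014,0,0,0,-0.22,-1],[0.06,0.014,0,0,0,-0.22,-1],[0.04,0.014,-0.02,0,0,-0.22,-1],[0,0,0,0,0,0,-1]],
])

```text
clock: 7.55
eef_pos: [0.568, 0.1619, 0.2078]
tool_rot: [0.936, 0.351, -0.019, -0.012]
ft_force: [0.2, -0.3, -0.9]
grip_width: 0.0855
```

```bash
python3 s.py; python3 - <<'E'
from pl import *
c=camera("wrist"); save(c,"pics/w4.png"); W=cloud(c)
plate("w4",W,c["pixels"],(.40,.03),(.66,.24))
E
```

```text
7.55 [0.568  0.1619 0.2078] yaw x 41.13 z [-0.0434  0.0096 -0.999 ] j [0.27 0.47 0.24 1.39 0.02 2.69] F [ 0.2 -0.3 -0.9] g 0.0855
w4 5050 z 0.03156502529070515 ((545.744873046875, 136.81298828125), (120.93196105957031, 39.88383102416992), 42.88774490356445)
corners [[487.8999938964844, 110.30000305175781], [515.0, 81.0999984741211], [603.5999755859375, 163.39999389648438], [576.5, 192.60000610351562]]
frost 1204 [0.57066458 0.15861279 0.03146427]
```

View pics/w4.png

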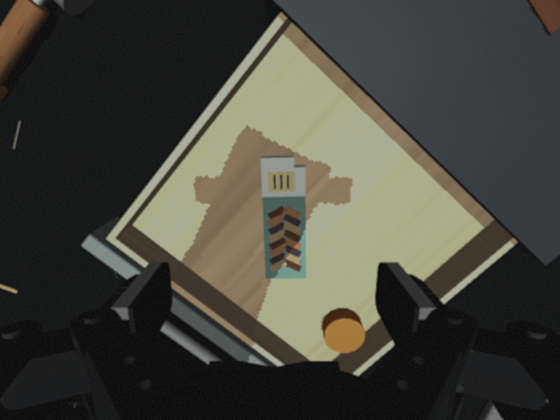

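The frosted end is at the top of the picture (282,180), with the notch at its upper right (299,162) as the model says. The tape at (343,330) is clear. I'll level the tool, then descend.

Call:
move_arm([
  [[0.006,0.002,-0.03,-0.01,-0.05,0.03,-1],[0.006,0.002,-0.04,-0.005,-0.03,0.03,-1],[0,0,-0.04,0,0,0,-1],[0,0,-0.04,0,0,0,-1],[0,0,0,0,0,0,-1],[0,0,0,0,0,0,-1]],
])

```text
clock: 8.1
eef_pos: [0.5625, 0.1605, 0.121]
tool_rot: [0.928, 0.372, -0.011, -0.001]
ft_force: [0.0, -0.3, 0.4]
grip_width: 0.0853
```

```bash
python3 s.py
```

```text
8.1 [0.5625 0.1605 0.121 ] yaw x 43.69 z [-0.0216 -0.0059 -0.9997] j [0.28 0.5  0.06 1.15 0.   2.66] F [ 0.  -0.3  0.4] g 0.0853
```

Call:
move_arm([
  [[0.015,0.004,-0.02,0.006,-0.03,-0.02,-1],[0.01,0.003,-0.02,0.005,-0.01,0,-1],[0,0,-0.01,0,0,0,-1],[0,0,0,0,0,0,-1]],
])

```text
clock: 8.43
eef_pos: [0.5738, 0.1636, 0.0969]
tool_rot: [0.93, 0.368, -0.0, -0.0]
ft_force: [-0.1, 0.3, -0.2]
grip_width: 0.0853
```

```bash
cat >> s.py <<'E'
import sys
if len(sys.argv)>4:
    t=np.array(list(map(float,sys.argv[1:4])));y=float(sys.argv[4]); z=r[:,2]
    d=(t-o["eef_pos"])/.5; k=180/np.pi/30
    print("shift",d.round(4),"turn",np.round([-z[1]*-1*-1*-1*k*-1*-1,z[0]*k,(((y-np.degrees(np.arctan2(r[1,0],r[0,0]))+180)%360)-180)/30],4))
E
sed -i 's/-z\[1\]\*-1\*-1\*-1\*k\*-1\*-1/-z[1]*k/' s.py
python3 s.py .5751 .164 .05 42.9
```

```text
8.4333 [0.5738 0.1636 0.0969] yaw x 43.21 z [-0.001  0.    -1.   ] j [0.28 0.53 0.04 1.08 0.   2.67] F [-0.1  0.3 -0.2] g 0.0853
shift [ 0.0026  0.0007 -0.0938] turn [-0.     -0.0019 -0.0103]
```

Call:
move_arm([
  [[0.002,0,-0.02,0,0,-0.008,-0.3],[0,0,-0.02,0,0,0,-0.3],[0,0,-0.02,0,0,0,-0.3],[0,0,-0.02,0,0,0,-0.3],[0,0,0,0,0,0,-0.3],[0,0,0,0,0,0,-0.3]],
])

```text
clock: 8.93
eef_pos: [0.5752, 0.1636, 0.0544]
tool_rot: [0.93, 0.366, 0.0, -0.0]
ft_force: [-0.3, 0.2, 0.3]
grip_width: 0.0554
```

```bash
python3 s.py .5751 .164 .036 42.9
```

```text
8.9333 [0.5752 0.1636 0.0544] yaw x 42.99 z [ 5.e-04  5.e-04 -1.e+00] j [ 0.28  0.57 -0.01  0.99  0.    2.67] F [-0.3  0.2  0.3] g 0.0554
shift [-0.0003  0.0008 -0.0368] turn [-0.0009  0.001  -0.0029]
```

Call:
move_arm([
  [[0,0,-0.016,0,0,0,-0.3],[0,0,-0.016,0,0,0,-0.3],[0,0,-0.005,0,0,0,-0.3],[0,0,0,0,0,0,-0.3]],
])

```text
clock: 9.27
eef_pos: [0.5753, 0.1636, 0.0341]
tool_rot: [0.93, 0.366, 0.0, -0.0]
ft_force: [-0.3, -0.4, 0.8]
grip_width: 0.0557
```

```bash
python3 s.py .5751 .164 .035 42.9;python3 - <<'E'
from h import *
c=camera("wrist"); save(c,"pics/w5.png")
E
```

```text
9.2667 [0.5753 0.1636 0.0341] yaw x 42.99 z [ 5.e-04  5.e-04 -1.e+00] j [ 0.28  0.59 -0.03  0.95  0.    2.67] F [-0.3 -0.4  0.8] g 0.0557
shift [-0.0004  0.0007  0.0019] turn [-0.001   0.001  -0.0031]
```

View pics/w5.png

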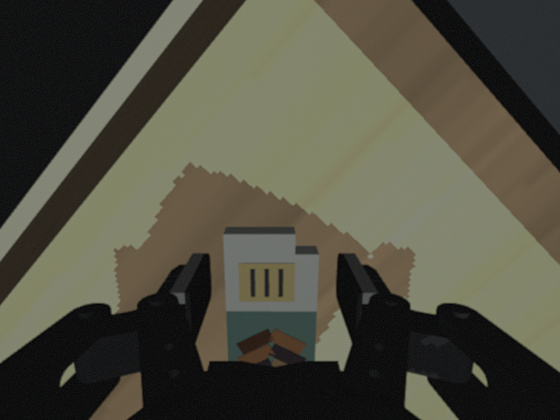

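The fingers straddle the frosted end: pads at (205,275) and (345,275), label at (267,282). Closing now.

Call:
move_arm([
  [[0,0,0,0,0,0,0.0],[0,0,0,0,0,0,0.3],[0,0,0,0,0,0,1],[0,0,0,0,0,0,1],[0,0,0,0,0,0,1]],
])

```text
clock: 9.73
eef_pos: [0.5766, 0.164, 0.036]
tool_rot: [0.93, 0.366, 0.002, -0.0]
ft_force: [-0.6, -0.9, 0.2]
grip_width: 0.038
```

```bash
python3 s.py .5751 .164 .035 42.9
```

```text
9.7333 [0.5766 0.164  0.036 ] yaw x 42.99 z [ 0.0037  0.0015 -1.    ] j [ 0.28  0.59 -0.03  0.95  0.    2.67] F [-0.6 -0.9  0.2] g 0.038
shift [-0.003  -0.0001 -0.0021] turn [-0.0028  0.007  -0.003 ]
```

Call:
move_arm([
  [[0,0,0.02,0,0,0,1],[0,0,0.03,0,0,0,1],[0,0,0.04,0,0,0,1],[0,0,0.04,0,0,0,1],[0,0,0.04,0,0,0,1],[0,0,0.04,0,0,0,1],[0,0,0.03,0,0,0,1],[0,0,0,0,0,0,1]],
])

```text
clock: 10.4
eef_pos: [0.5736, 0.1632, 0.1638]
tool_rot: [0.93, 0.366, -0.0, -0.0]
ft_force: [1.0, 0.1, 0.7]
grip_width: 0.038
```

```bash
python3 s.py .5751 .164 .16 42.9;python3 - <<'E'
from h import *
c=camera("wrist"); save(c,"pics/w6.png")
E
```

```text
10.4 [0.5736 0.1632 0.1638] yaw x 43.0 z [-2.e-04  4.e-04 -1.e+00] j [0.28 0.47 0.13 1.23 0.   2.67] F [1.  0.1 0.7] g 0.038
shift [ 0.0029  0.0015 -0.0076] turn [-0.0008 -0.0004 -0.0032]
```

View pics/w6.png

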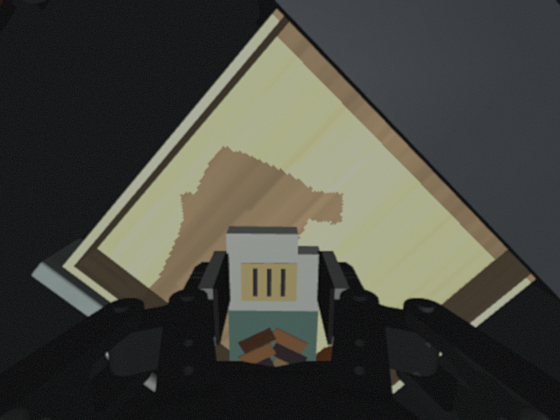

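Call:
move_arm([
  [[-0.008,-0.03,0,0,0,0.1,1],[-0.0095,-0.0395,0,0,0,0.2,1],[-0.0095,-0.0395,0,0,0,0.2,1],[-0.0095,-0.0395,0,0,0,0.2,1],[-0.0095,-0.0395,0,0,0,0.2,1],[-0.0095,-0.0395,0,0,0,0.2,1],[-0.0095,-0.0395,0,0,0,0.2,1],[-0.0095,-0.0395,0,0,0,0.2,1]],
])

```text
clock: 11.12
eef_pos: [0.5294, 0.0084, 0.1539]
tool_rot: [0.703, 0.711, -0.006, -0.004]
ft_force: [0.8, -0.7, -0.4]
grip_width: 0.0379
```

```bash
python3 s.py .4604 -.3114 .16 208.2
```

```text
11.1167 [0.5294 0.0084 0.1539] yaw x 90.61 z [-0.0131 -0.0028 -0.9999] j [ 0.02  0.36 -0.06  1.16 -0.    1.58] F [ 0.8 -0.7 -0.4] g 0.0379
shift [-0.138  -0.6395  0.0123] turn [ 0.0053 -0.0251  3.9197]
```

Call:
move_arm([
  [[-0.008,-0.0395,0.002,0,-0.01,0.22,1],[-0.008,-0.0395,0.002,0,0,0.22,1],[-0.008,-0.0395,0.002,0,0,0.22,1],[-0.008,-0.0395,0.002,0,0,0.22,1],[-0.008,-0.0395,0.002,0,0,0.22,1],[-0.008,-0.0395,0.002,0,0,0.22,1],[-0.008,-0.0395,0.002,0,0,0.22,1],[-0.008,-0.0395,0.002,0,0,0.22,1]],
])

```text
clock: 11.78
eef_pos: [0.4864, -0.156, 0.1509]
tool_rot: [0.291, 0.957, -0.009, -0.008]
ft_force: [0.8, 0.6, -1.2]
grip_width: 0.0382
```

```bash
python3 s.py .4604 -.3114 .16 208.2
```

```text
11.7833 [ 0.4864 -0.156   0.1509] yaw x 146.15 z [-0.0208 -0.0134 -0.9997] j [-0.3   0.33 -0.12  1.14 -0.02  0.29] F [ 0.8  0.6 -1.2] g 0.0382
shift [-0.052  -0.3107  0.0181] turn [ 0.0256 -0.0397  2.0683]
```

Call:
move_arm([
  [[-0.006,-0.035,0.005,0.01,-0.01,0.22,1],[-0.006,-0.035,0.003,0.005,-0.01,0.22,1],[-0.006,-0.035,0.003,0,0,0.22,1],[-0.006,-0.035,0.003,0,0,0.22,1],[-0.006,-0.035,0,0,0,0.22,1],[-0.006,-0.035,0,0,0,0.22,1],[-0.006,-0.035,0,0,0,0.22,1],[-0.006,-0.025,0,0,0,0.22,1]],
])

```text
clock: 12.45
eef_pos: [0.4528, -0.296, 0.1474]
tool_rot: [-0.187, 0.982, -0.004, -0.01]
ft_force: [0.1, 0.1, 0.2]
grip_width: 0.038
```

```bash
python3 s.py .4604 -.3114 .16 208.2;python3 - <<'E'
from h import *
for n in ("wrist","top"):
    c=camera(n); save(c,f"pics/{n}7.png"); np.save(f"{n}7.npy",cloud(c))
E
```

```text
12.45 [ 0.4528 -0.296   0.1474] yaw x -158.41 z [-0.0183 -0.0119 -0.9998] j [-0.57  0.39 -0.05  1.15 -0.02 -0.95] F [0.1 0.1 0.2] g 0.038
shift [ 0.0153 -0.0309  0.0252] turn [ 0.0226 -0.035   0.2202]
```

View pics/wrist7.png

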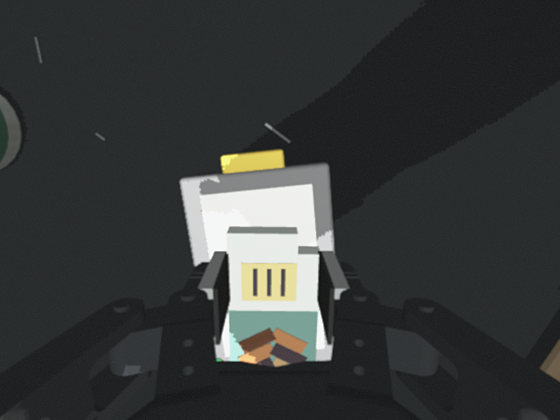

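View pics/top7.png

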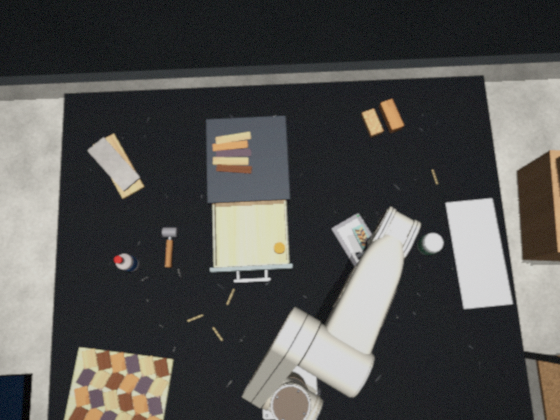

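The plate is held, frosted end toward the tab (250,160 in the wrist view), and the drawer and bystanders look undisturbed. I'll refine the pad pose by intersecting pixel rays with known heights.

```bash
python3 - <<'E'
from h import *
from scipy.optimize import least_squares
def rays(c,uv,h):
    E=np.array(c["extrinsics"]); d=np.c_[(uv[:,0]-c["cx"])/c["fx"],(uv[:,1]-c["cy"])/c["fy"],np.ones(len(uv))]@E[:3,:3].T
    return E[:3,3]+d*((h-E[2,3])/d[:,2])[:,None]
for n,src,box in(("top","pics/top0.png",(320,395,200,280)),("scene","pics/scene0.png",(180,255,220,265))):
    c=camera(n); g=cv2.imread(src); 
    b=g.astype(int); u0,u1,v0,v1=box
    hi=8
    s=cv2.resize(g[v0:v1,u0:u1],None,fx=hi,fy=hi,interpolation=cv2.INTER_CUBIC).astype(int)
    mn=s.min(2)
    for nm,th in(("frame",75),("panel",195)):
        m=(mn>th).astype(np.uint8); nn,l,st,_=cv2.connectedComponentsWithStats(m); k=1+np.argmax(st[1:,4])
        cs,_=cv2.findContours((l==k).astype(np.uint8),cv2.RETR_EXTERNAL,cv2.CHAIN_APPROX_NONE); p=cs[0][:,0].astype(float)
        uv=(p+.5)/hi-.5+[u0,v0]; P=rays(c,uv,.012)[:,:2]*1000
        print(n,nm,cv2.minAreaRect(P.astype(np.float32)))
    ye=((s[...,2]>120)&(s[...,0]<s[...,2]*.5)); vv,uu=np.nonzero(ye); uv=np.c_[(uu+.5)/hi-.5+u0,(vv+.5)/hi-.5+v0]
    print(" tab",rays(c,uv,.008).mean(0))
W=np.load("wrist7.npy"); g=cv2.imread("pics/wrist7.png").astype(int)
m=(W[...,2]>.009)&(W[...,2]<.016)&(g.min(2)>60); q=W[m]
r=cv2.minAreaRect((q[:,:2]*1000).astype(np.float32)); print("wrist",m.sum(),r,np.round(cv2.boxPoints(r)).tolist())
y=(g[...,2]>120)&(g[...,0]<g[...,2]*.5)&(W[...,2]<.02); print("tab",y.sum(),W[y].mean(0), cv2.minAreaRect((W[y][:,:2]*1000).astype(np.float32)))
E
```

```text
top frame ((508.7033386230469, -282.93377685546875), (196.89584350585938, 126.34784698486328), 27.48310661315918)
top panel ((513.9525146484375, -280.4973449707031), (151.97621154785156, 92.01541900634766), 27.610137939453125)
 tab [ 0.42513953 -0.32640033  0.008     ]
scene frame ((514.642333984375, -288.6288146972656), (192.5142822265625, 131.21160888671875), 27.317386627197266)
scene panel ((515.77734375, -281.01580810546875), (150.98765563964844, 92.69666290283203), 26.94658088684082)
 tab [ 0.43220056 -0.33039352  0.008     ]
wrist 11318 ((502.59283447265625, -261.8336181640625), (192.7852325439453, 485.967041015625), 11.158943176269531) [[361.0, -42.0], [455.0, -519.0], [644.0, -482.0], [550.0, -5.0]]
tab 1071 [ 0.42700776 -0.32386937  0.00721673] ((427.942626953125, -325.41241455078125), (13.971935272216797, 51.3277702331543), 27.45492935180664)
```

```bash
python3 s.py .4616 -.3082 .06 207.4
```

```text
12.65 [ 0.4531 -0.2945  0.1477] yaw x -158.88 z [-0.0181 -0.0109 -0.9998] j [-0.57  0.38 -0.05  1.15 -0.02 -0.93] F [-0.6  0.5 -0. ] g 0.0381
shift [ 0.0171 -0.0273 -0.1754] turn [ 0.0208 -0.0346  0.2092]
```

Call:
move_arm([
  [[0.008,-0.014,0,0.012,-0.02,0.1,1],[0.008,-0.014,-0.02,0.008,-0.01,0.1,1],[0,0,-0.03,0,0,0,1],[0,0,-0.03,0,0,0,1],[0,0,-0.03,0,0,0,1],[0,0,0,0,0,0,1],[0,0,0,0,0,0,1]],
])

```text
clock: 13.23
eef_pos: [0.4628, -0.3014, 0.0899]
tool_rot: [-0.235, 0.972, 0.002, -0.001]
ft_force: [0.7, 0.1, -0.4]
grip_width: 0.0381
```

```bash
python3 s.py .4616 -.3082 .06 207.4
```

```text
13.2333 [ 0.4628 -0.3014  0.0899] yaw x -152.84 z [-0.002   0.0026 -1.    ] j [-0.58  0.46 -0.1   1.02  0.   -1.05] F [ 0.7  0.1 -0.4] g 0.0381
shift [-0.0024 -0.0135 -0.0598] turn [-0.005  -0.0039  0.0081]
```

Call:
move_arm([
  [[-0.003,-0.012,-0.02,-0.005,-0.004,0.008,1],[0,-0.004,-0.02,0,0,0,1],[0,0,-0.02,0,0,0,1],[0,0,0,0,0,0,1],[0,0,0,0,0,0,1]],
])

```text
clock: 13.65
eef_pos: [0.4628, -0.3094, 0.0591]
tool_rot: [-0.237, 0.971, -0.001, 0.001]
ft_force: [-0.2, -0.3, -0.7]
grip_width: 0.038
```

```bash
python3 s.py .4616 -.3082 .06 207.4
```

```text
13.65 [ 0.4628 -0.3094  0.0591] yaw x -152.57 z [ 0.0029 -0.0017 -1.    ] j [-0.59  0.49 -0.13  0.94  0.   -1.07] F [-0.2 -0.3 -0.7] g 0.038
shift [-0.0023  0.0024  0.0018] turn [ 0.0033  0.0055 -0.001 ]
```

```bash
python3 - <<'E'
from h import *
for n in("wrist","scene","top"):
    c=camera(n); W=cloud(c); g=c["pixels"]
    save(c,f"pics/{n}8.png")
    m=(W[...,2]>.047)&(W[...,2]<.066)&(abs(W[...,0]-.50)<.08)&(abs(W[...,1]+.29)<.08)
    P=W[m]; print(n,m.sum())
    if m.sum()<20: continue
    hsv=cv2.cvtColor(g,cv2.COLOR_RGB2HSV)
    A=np.c_[P[:,:2]-[.5,-.29],np.ones(len(P))]
    # robust plane on top-face
    zm=np.median(P[:,2]); k=abs(P[:,2]-zm)<.006
    print(" plane",np.linalg.lstsq(A[k],P[k,2],rcond=None)[0], "z",zm)
    print(" rect",cv2.minAreaRect((P[k,:2]*1000).astype(np.float32)))
    win=m&(hsv[...,0]>70)&(hsv[...,0]<105)&(hsv[...,1]>30); print(" green",win.sum(),W[win].mean(0) if win.any() else '')
c=camera("scene"); cv2.imwrite("pics/sc8.png",cv2.resize(cv2.cvtColor(c["pixels"],cv2.COLOR_RGB2BGR)[180:300,110:270],None,fx=4.5,fy=4.5,interpolation=cv2.INTER_CUBIC))
E
```

```text
wrist 12627
 plane [ 0.00696226 -0.00079412  0.05639309] z 0.056206698198675936
 rect ((475.4792175292969, -308.12725830078125), (67.60130310058594, 62.500953674316406), 12.54112434387207)
 green 2618 [ 0.48570916 -0.29797138  0.05610171]
scene 264
 plane [-0.00190416 -0.00943374  0.05341307] z 0.053527023863038425
 rect ((503.007080078125, -293.1668701171875), (119.89144897460938, 56.80301284790039), 28.54084014892578)
 green 102 [ 0.5180137  -0.28921143  0.05275998]
top 224
 plane [-0.00716956 -0.02349222  0.05719355] z 0.0566383461647616
 rect ((514.0543823242188, -281.76495361328125), (85.21743774414062, 41.642513275146484), 25.125722885131836)
 green 38 [ 0.51699889 -0.2708566   0.05606058]
```

View pics/sc8.png

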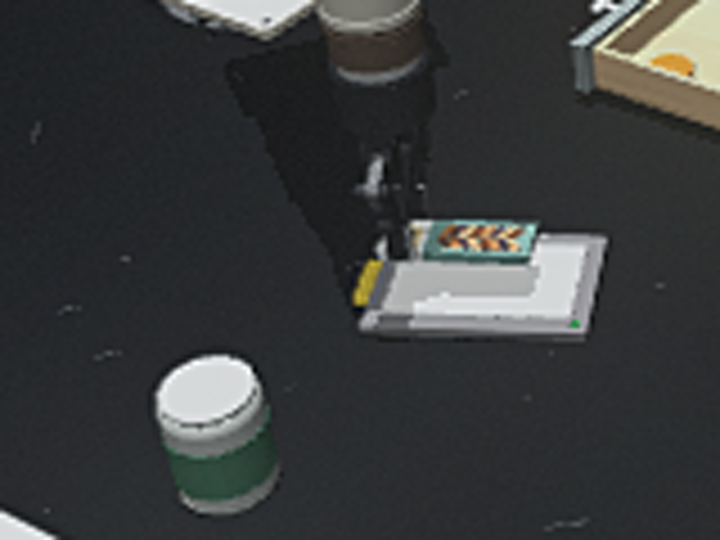

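View pics/top8.png

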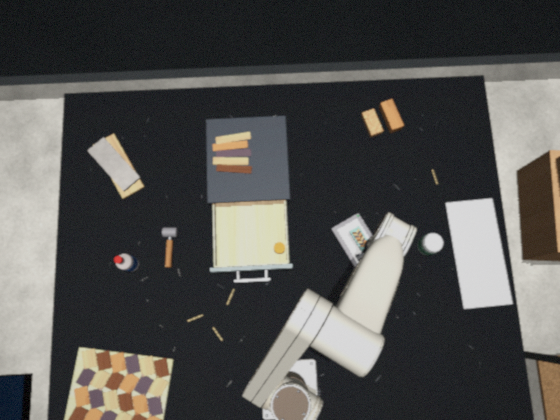

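View pics/wrist8.png

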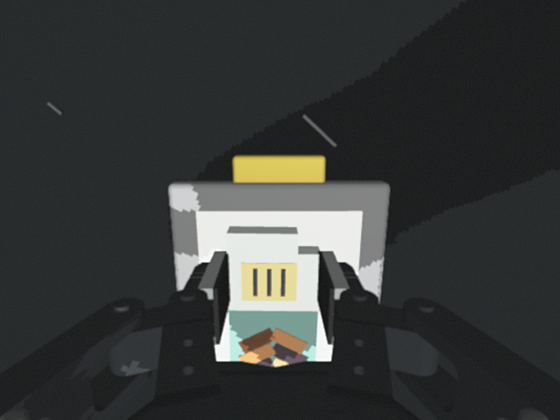

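```bash
python3 - <<'E'
from h import *
c=camera("wrist"); W=cloud(c); g=c["pixels"].astype(int)
a=np.radians(27.4); ex=np.array([np.cos(a),np.sin(a)]); ey=np.array([-ex[1],ex[0]]); C=np.array([.514,-.281])
X=(W[...,:2]-C)@ex; Y=(W[...,:2]-C)@ey; Z=W[...,2]
hi=np.percentile
def rows(name,m,lo,hi_): 
    for v in range(lo,hi_,6):
        k=m[v]; 
        if k.sum()>10: print(name,v,"X",np.median(X[v][k]).round(4),"Y",Y[v][k].min().round(4),Y[v][k].max().round(4),"mid",((Y[v][k].min()+Y[v][k].max())/2).round(4),"z",np.median(Z[v][k]).round(4))
u=np.arange(560)[None]
rows("pad",(Z>.008)&(Z<.018)&(g.min(2)>50)&(abs(X)<.15)&(abs(Y)<.1),186,225)
rows("plate",(Z>.05)&(Z<.062)&(g.min(2)>100)&(u>222)&(u<325),230,310)
t=(g[...,0]>120)&(g[...,2]<g[...,0]*.55)&(Z<.02); print("tab X",X[t].min(),X[t].max(),"Y",Y[t].min(),Y[t].max())
p=(Z>.008)&(Z<.018)&(abs(Y)<.05)&(g.min(2)>50)&(X<-.05); print("pad edge X",hi(X[p],[0.5,2]))
q=(Z>.052)&(u>230)&(u<296)&(g.min(2)>150); v,_=np.nonzero(q); print("plate end X",hi(X[q],[.5,2]))
E
```

```text
pad 186 X -0.0882 Y -0.058 0.0599 mid 0.0009 z 0.0111
pad 192 X -0.085 Y -0.0577 0.0599 mid 0.0011 z 0.0116
pad 198 X -0.0817 Y -0.0579 0.0611 mid 0.0016 z 0.0116
pad 204 X -0.0784 Y -0.0579 0.06 mid 0.0011 z 0.0117
pad 210 X -0.075 Y -0.0577 0.0613 mid 0.0018 z 0.0117
pad 216 X -0.0717 Y -0.0586 0.0601 mid 0.0007 z 0.0121
pad 222 X -0.0683 Y -0.0576 0.0599 mid 0.0011 z 0.0121
plate 230 X -0.0774 Y -0.0214 0.0081 mid -0.0067 z 0.052
plate 236 X -0.0765 Y -0.0217 0.0082 mid -0.0067 z 0.0567
plate 242 X -0.0739 Y -0.0215 0.0078 mid -0.0069 z 0.0568
plate 248 X -0.0711 Y -0.0215 0.0145 mid -0.0035 z 0.0568
plate 254 X -0.0685 Y -0.0211 0.0168 mid -0.0021 z 0.0568
plate 260 X -0.0657 Y -0.0209 0.017 mid -0.002 z 0.0568
plate 266 X -0.0631 Y -0.0209 0.0169 mid -0.002 z 0.0571
plate 272 X -0.0602 Y -0.0208 0.017 mid -0.0019 z 0.057
plate 278 X -0.0573 Y -0.021 0.0171 mid -0.0019 z 0.057
plate 284 X -0.0545 Y -0.0209 0.0168 mid -0.0021 z 0.057
plate 290 X -0.0516 Y -0.0208 0.0171 mid -0.0019 z 0.057
plate 296 X -0.0488 Y -0.0209 0.017 mid -0.0019 z 0.0571
plate 302 X -0.0458 Y -0.0211 0.0172 mid -0.002 z 0.057
plate 308 X -0.0427 Y -0.0216 0.0179 mid -0.0019 z 0.0568
tab X -0.1040699249692121 -0.09001576503337652 Y -0.024183894819958786 0.025881181667803586
pad edge X [-0.10178483 -0.09850069]
plate end X [-0.077637   -0.07727574]
```

Call:
move_arm([
  [[-0.0024,0.0045,0,0.003,0.004,0,1],[0,0,0,0,0,0,1],[0,0,0,0,0,0,1],[0,0,0,0,0,0,1]],
])

```text
clock: 14.23
eef_pos: [0.4626, -0.3075, 0.0613]
tool_rot: [-0.237, 0.971, -0.001, 0.002]
ft_force: [-0.3, -0.4, -0.8]
grip_width: 0.038
```

```bash
python3 s.py .4616 -.3072 .059 207.4
```

```text
14.2333 [ 0.4626 -0.3075  0.0613] yaw x -152.55 z [ 0.0038 -0.0021 -1.    ] j [-0.59  0.49 -0.13  0.94  0.   -1.07] F [-0.3 -0.4 -0.8] g 0.038
shift [-0.002   0.0006 -0.0046] turn [ 0.004   0.0073 -0.0015]
```

```bash
python3 - <<'E'
from h import *
a=cv2.imread("pics/top0.png").astype(int);b=cv2.imread("pics/top8.png").astype(int)
for n,(u0,u1,v0,v1) in dict(can=(415,450,228,258),glue=(108,142,246,276),roller=(155,183,222,272)).items(): print(n,abs(a-b)[v0:v1,u0:u1].mean().round(2))
print(job_done())
E
```

```text
can 4.19
glue 2.95
roller 2.92
the job is handed in; nothing more can be done
None
```

I pulled the drawer open by its handle (about 0.24 m) and picked the plate up by its frosted end. I then carried it to the light pad and handed the job in at about 14 s, still holding it.

**Last checks**
- **Grip:** the finger opening reads 38 mm on the 40 mm plate. The handle bar also read about 2 mm under its size, so this fits a full grip.
- **Height:** the plate's underside is about 35 mm above the pad's top face and not touching it.
- **Direction:** the plate is level to about 0.25° and in line with the pad to about 0.1°. The label is up and the frosted end is on the yellow tab side.
- **Window centring:** along the pad, it was within about 1 mm by the wrist camera. Across the pad, it was about 3 mm off, so I shifted it. I did not take another picture after that; by the arm's pose it is now about 1 mm off.
- **Camera disagreement:** the scene camera put the plate centre about 5 mm away from the wrist camera and arm pose. It had few pixels on the plate, so I trusted the other two.
- **Bystanders:** the can, glue and roller look unmoved when the before and after top pictures are compared, and the tape case is still in the drawer.

Nothing came near the force limits; the largest wrist force I saw was about 5 N.

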